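Free the ratchet pawl and bring a wheel hub down off the bench lift

TASK

Pick the blue-handled release bar out of the red tray and, with its steel rod, flick the red pawl of the bench lift up and right over until it lies on its back stop, keeping the robot itself off the pawl. Then push the lift down by its black knob until it is fully down, the hub still riding on its table, and only then stand the hub upright on the round green mat. Leave the bar lying flat in the red tray, the pawl thrown back, the lift down, and the other things on the bench undisturbed.

Things in the scene. Friction and masses are not known exactly. Their poses are not given: they have to be found in the camera images.
- lift: Blue bench lift, fixed on a wooden block 10 to 35 mm high. Origin: underside of its base plate (top of the block), under the rack; -x is its front (robot's side), +y its left, z up. Plate y -150 to 110, x +-75, 12 mm thick. Steel rack x -20 to 0, y -10 to 10, teeth to y 20; blue mast behind it (x 6 to 32, y +-22, z to 152). Blue pawl post x 2 to 26, y 63 to 93, z to 117. Between teeth and post the space under the pawl is open from the front.
- lift_table (a joint): Height of the sliding table with rack and knob: 0 = fully down, at most 0.1 m. Starts raised, at about 0.08. Counterbalanced and stiff: it stays wherever it is left and takes about 4 to 8 N down on the knob to move. With the pawl in the rack it goes down about 9 mm, then is blocked and pinches the pawl.
- lift_knob (a point): Centre of the flat top of the black push knob on top of the rack, 32 mm across and 24 mm high; moves with the lift table. At joint 0 it is 190 mm above the origin of the lift.
- lift_pad (a point): Centre of the upper face of the 110 mm square lift table (black rubber top), 90 mm to the -y side of the rack; moves with it. At joint 0 it is 50 mm above the origin of the lift.
- pawl_pivot (a point): Pivot of the red pawl, at x -12, y 75, z 100 mm in the lift's frame (axes as the lift). The pawl is a straight bar 14 mm wide (along x), 10 mm thick, 72 mm long from pivot to nose, which catches in the rack. At joint value 0 it points from the pivot towards the rack (-y) and 35 degrees upward. It swings in the lift's y-z plane.
- pawl (a joint): Angle of the pawl: 0 = in the rack (it may rest up to 0.2 higher on a tooth), growing as its nose is lifted up and away from the rack; 0.96 = upright, 1.75 = thrown back on its stop. 80 g, swings freely: short of upright it falls back into the rack, past upright it falls over on to the back stop and stays.
- bar_center (a point): Release bar, 160 g, lying flat: centre of its blue handle, 90 mm long (x), 20 mm wide (y), 24 mm high (z). From the handle's +x end (45 mm from this point) a steel rod of 8 mm diameter sticks out 100 mm along +x, in line with this point; its tip is at x = +145 mm. It balances about 7 mm ahead of this point.
- tray: Red tool tray, fixed, 270 mm (x) by 150 mm (y), 18 mm high, walls and floor 4 mm. Origin: centre of its underside. The bar starts in it, pointing roughly along the tray's +x.
- hub_center (a point): Aluminium bicycle hub standing upright (z up), 108 mm high, 0.25 to 0.45 kg: point half-way up its axis. Foot 44 mm across; flanges 64 mm across (lower) and 60 mm across (upper, 2 to 11 mm above this point); above it the plain 34 mm cylinder to grip, from 12 to 54 mm above this point.
- mat: Round green mat, fixed, 120 mm across, 4 mm thick. Origin: centre of its underside.
- spray_can: Yellow spray can, 52 mm across, 150 mm high; to be left alone. Origin: centre of its foot.
- grease_jar: Amber jar, 60 mm across, 60 mm high; to be left alone. Origin: centre of its foot.
- cassette: Steel sprocket stack lying flat, 110 mm across, 21 mm high; to be left alone. Origin: centre of its underside.

How it is judged:
By the outcome, as a careful person would: the job done as asked, in the order asked, and still so for the second after the job is handed in, with the robot touching nothing.
It also fails if it takes over 72 s, if anything falls off the work surface, if the arm or the gripper's body presses on something with over 40 N, if the wrist force passes 120 N, or if a joint passes its speed limit or range.

ROBOT

A 6-joint arm with a two-finger parallel gripper is mounted at the origin on the work surface. World frame = base frame: x ahead of the robot, y to its left, z up, the work surface at z = 0. Lengths are in mm, angles in rad, forces in N, time in s.
With the tool pointing down it reaches from about 350 to 775 mm from the base axis. Payload 7.3 kg.
Tool frame: the origin (TCP) lies at the very end of the fingers, on their centre line; the grasp point (between the pads) lies 19 mm behind it; x points along the fingers, z is the direction in which the jaws open and shut, and the axes are right-handed (so a half turn about x gives the same grasp; the last joint's range is limited). The gripper opens to 92 mm and grips with 3 to 60 N. Pads are 19 mm wide; open, the fingers measure 130 mm over their backs; the gripper's body (75 mm by 190 mm) begins 47 mm behind the grasp point.
Start: joints at [1.148, 0.342, 1.524, -0, 1.275, -0.146], TCP at [143.456, 505.04, 226.741] pointing down, gripper open.
Joint ranges: [-2.53, 2.53], [-0.77, 2.02], [0.04, 2.7], [-1, 4.14], [0.28, 2.66], [-3.11, 3.11]. Speed limits (rad/s): [2.57, 2.57, 3.14, 3.14, 3.14, 3.14].

INTERFACE

Orientations are given as [roll, pitch, yaw] about the fixed x, y, z axes, in that order (R = Rz(yaw) Ry(pitch) Rx(roll)).
In Python, from plant import * gives the robot as it stands.
- The arm moves only by the tool carry_out, never from a script. Its argument "rows" is a list of rows, each a list of 4 numbers: the shift along the world's x, y, z in mm, then the turn about the world's z in degrees. In form: [[x, y, z, twist], ...]. A call has 1 to 20 rows; each row is the pose to reach, as a shift and turn from the pose measured when the call began; what a row does not reach only later rows make up. A row lasts 1/12 s, in which the tool goes at most 41.7 mm and 7.16 degrees, less where a joint would pass 70% of its speed; a pose out of reach is approached as far as the arm can. A call with a gripper value outside its range is refused whole. "hand" is the finger opening in mm, from 0 to 91.8, set as the call begins (left out, the last holds). The fingers move at their own pace and stop on an object; the grip force is fixed at half the most. Time passes only in rows, so rows that repeat a pose let the fingers close. It gives the time, the measured TCP pose, the force and the opening at its end, in the units of the state.
- get_obs(): the state, without advancing time (a new reading comes with each control period).
- capture(name): name is "scene" or "side" or "wrist"; returns the picture (400x640x3 uint8, red, green, blue); there is no depth.
- camera_info(name): a dict with "camera_matrix" (3x3 intrinsics, pixels), "pose" (4x4, takes a point from camera to world coordinates); the wrist camera has in their place "mount" (4x4, takes a point from camera to tool coordinates, whose origin is the TCP and whose axes are the tool frame's). Camera axes: x right, y down, z forward; pixel columns grow to the right and rows downward; lengths in mm; the calibration is good to about 2 mm. The wrist camera is an equidistant fisheye: a pixel r from the principal point sees the ray r / f radians off the axis. A picture is of the moment at which its call begins: read the wrist's pose just before it. camera_info takes no time and is no camera call.
- close_job(): hands the job in, once; it reports no verdict.
The state is a dict: "time": time; "joint_positions": joint angles; "dq": joint speeds; "tau": joint torques, N m; "tool_pos": TCP position; "tcp_rot": TCP orientation; "contact_force": force on the tool from outside, world axes, zero at the start; "moment": the same for the moment, N m; "grip_width": finger opening in mm.
Only numpy, scipy, OpenCV 4.12 (cv2) and the standard library are available. Lean on these libraries where they do the work, as an engineer would, in place of code of your own. Each camera call takes 0.05 s, during which the arm holds its last target. There are 200 camera calls.

## Working session

There is one attempt and no reset: what is moved stays moved. The work goes in short steps, Python scripts to look and compute and a tool call to move; the robot and the scene stay as the last step left them, time stands still between calls to the robot, and variables do not carry over. Pictures are saved under pics/ and viewed, about 8 in all and at most 12, crops included, and the job is handed in when it is done.

Besides the shell and the picture viewer there is one more tool, called after ">>>" as a command line: name --pt "numbers of a row" for each row, then --argument value for the rest. carry_out: Moves the arm, as the interface text tells. Its arguments: {"type":"object","properties":{"rows":{"type":"array"},"hand":{"type":"number"}},"required":["rows"]}

```bash
ls; mkdir -p pics; cat > h.py <<'E'
from plant import *
import numpy as np, cv2
from scipy.spatial.transform import Rotation as R
E
python3 - <<'E'
from h import *
o=get_obs();print(o)
for n in("scene","side"):
    i=camera_info(n);print(n,np.round(i['camera_matrix'],1).tolist(),np.round(i['pose'],3).tolist())
    cv2.imwrite(f'pics/{n}0.png',capture(n)[:,:,::-1])
i=camera_info("wrist");print(i)
cv2.imwrite('pics/wrist0.png',capture("wrist")[:,:,::-1])
E
```

```text
pics
{'time': 0.0, 'joint_positions': array([ 1.14801799e+00,  3.42720957e-01,  1.52504172e+00,  3.28344619e-05,
        1.27538511e+00, -1.46010539e-01]), 'dq': array([ 0.00139943, -0.00117822,  0.0011449 ,  0.0004955 ,  0.00138494,
        0.00030724]), 'tau': array([-3.94624039e-04, -4.31230259e+01, -2.44220066e+01,  7.17854965e-02,
        5.58582775e-02, -1.40252309e-04]), 'tool_pos': array([143.25788297, 504.64666122, 226.03725666]), 'tcp_rot': array([ 2.97539546,  1.56924087, -2.0137709 ]), 'contact_force': array([ 0.25129497,  0.40216442, -0.19143301]), 'moment': array([-0.03974199,  0.04228612, -0.01074529]), 'grip_width': 91.8708122196044}
scene [[374.7, 0.0, 318.4], [0.0, 374.7, 192.6], [0.0, 0.0, 1.0]] [[-0.037, 0.592, -0.805, 1389.655], [0.999, 0.03, -0.023, -6.268], [0.011, -0.805, -0.593, 732.225], [0.0, 0.0, 0.0, 1.0]]
side [[490.2, 0.0, 321.4], [0.0, 490.2, 200.2], [0.0, 0.0, 1.0]] [[0.831, -0.344, 0.436, 99.502], [-0.556, -0.505, 0.66, -757.457], [-0.007, -0.791, -0.611, 821.609], [0.0, 0.0, 0.0, 1.0]]
{'camera_matrix': array([[309.70691629,   0.        , 323.18546908],
       [  0.        , 309.70691629, 202.99636119],
       [  0.        ,   0.        ,   1.        ]]), 'mount': array([[-9.02517368e-04, -2.99339933e-01,  9.54146105e-01,
        -1.58125605e+02],
       [-6.27716380e-04, -9.54146136e-01, -2.99340536e-01,
         8.04875072e+01],
       [ 9.99999396e-01, -8.69093172e-04,  6.73232881e-04,
         9.37917952e-02],
       [ 0.00000000e+00,  0.00000000e+00,  0.00000000e+00,
         1.00000000e+00]])}
```

View pics/scene0.png

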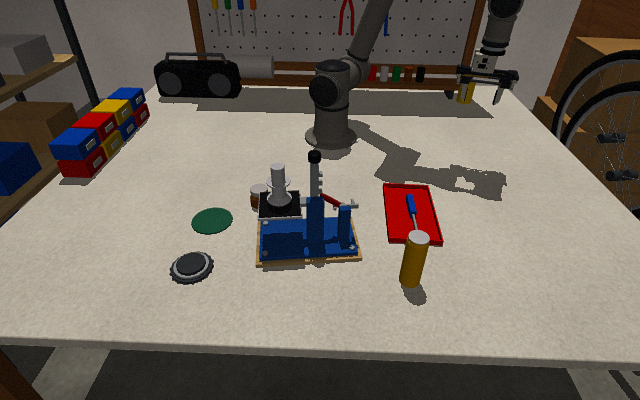

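View pics/side0.png

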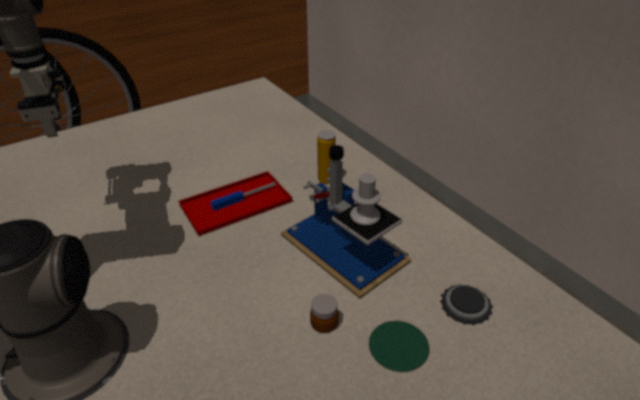

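The scene view shows the lift at (310,220), with the hub on its table at (279,190). The tray is at (412,213) with the bar at (411,207), the mat at (212,221), the cassette at (192,267), the can at (413,260) and the jar at (260,196). The side view shows the same things: tray (236,203), lift (345,240), mat (399,346). I'll enlarge both next.

```bash
python3 - <<'E'
import cv2
a=cv2.imread('pics/scene0.png')[140:300,165:445];b=cv2.imread('pics/side0.png')[120:380,170:500]
cv2.imwrite('pics/sc1.png',cv2.resize(a,(784,448),interpolation=cv2.INTER_CUBIC))
cv2.imwrite('pics/sd1.png',cv2.resize(b,None,fx=2.3,fy=2.3,interpolation=cv2.INTER_CUBIC))
E
```

```text
(no output)
```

View pics/sc1.png

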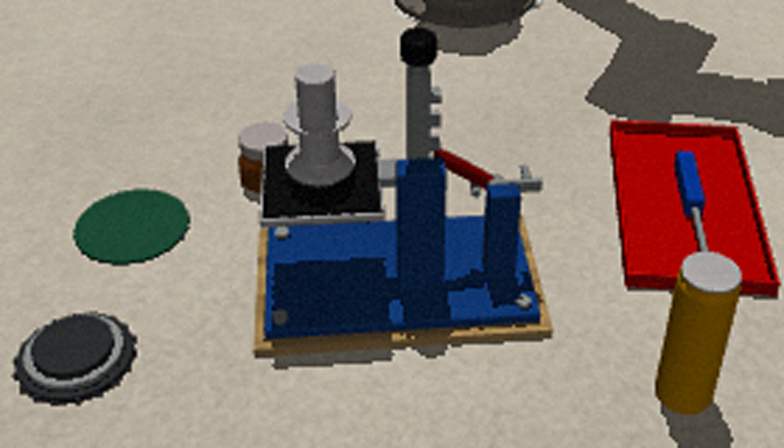

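View pics/sd1.png

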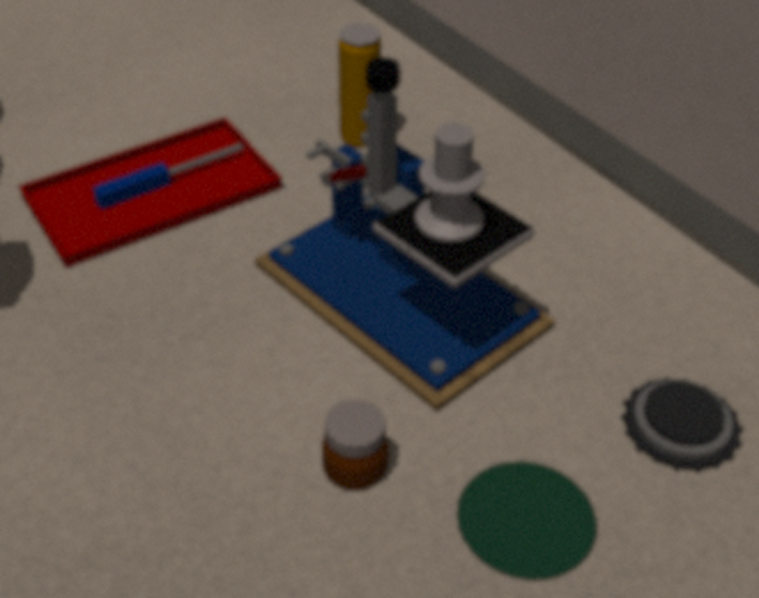

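The crops give pixel positions for the lift plate, knob, posts and table, the hub, the tray corners, the bar, the mat and the bystanders. I'll fit poses from these.

```bash
cat >> h.py <<'E'
CAM={n:camera_info(n) for n in("scene","side")}
def proj(n,P):
    c=CAM[n];T=np.linalg.inv(c['pose']);p=(np.atleast_2d(P)@T[:3,:3].T+T[:3,3])@np.array(c['camera_matrix']).T
    return p[:,:2]/p[:,2:]
def onplane(n,uv,z):
    c=CAM[n];d=c['pose'][:3,:3]@np.linalg.inv(c['camera_matrix'])@[uv[0],uv[1],1];o=c['pose'][:3,3]
    return o+d*(z-o[2])/d[2]
def tri(uv):  # dict cam->uv
    A=[];b=[]
    for n,p in uv.items():
        c=CAM[n];d=c['pose'][:3,:3]@np.linalg.inv(c['camera_matrix'])@[p[0],p[1],1];d/=np.linalg.norm(d);M=np.eye(3)-np.outer(d,d);A.append(M);b.append(M@c['pose'][:3,3])
    return np.linalg.lstsq(np.vstack(A),np.hstack(b),rcond=None)[0]
sc=lambda u,v:(165+u/2.8,140+v/2.8)
sd=lambda u,v:(170+u/2.3,120+v/2.3)
E
python3 - <<'E'
from h import *
from scipy.optimize import least_squares
# lift: params x,y,yaw,h,q ; obs (cam,local pt,moving,uv)
O=[("scene",(75,-150,12),0,sc(270,327)),("scene",(75,110,12),0,sc(538,312)),("scene",(-75,-150,12),0,sc(273,222)),
("scene",(32,-22,152),0,sc(398,166)),("scene",(32,22,152),0,sc(446,166)),("scene",(26,63,117),0,sc(486,191)),("scene",(26,93,117),0,sc(519,189)),
("scene",(-10,0,190),1,sc(418,35)),("side",(-10,0,190),1,sd(382,66)),
("side",(-75,110,12),0,sd(271,253)),("side",(-75,-150,12),0,sd(437,388)),("side",(75,-150,12),0,sd(547,310)),
("scene",(-75,-150,0),0,sc(263,222))][:-1]
def f(p,full=False):
    x,y,w,h,q=p;r=[]
    for n,l,m,uv in O:
        P=R.from_euler('z',w).apply(np.array(l,float))+[x,y,h+q*m]
        r.append(proj(n,P)[0]-uv)
    return np.array(r).ravel()
s=least_squares(f,[600,0,0,20,80],loss='soft_l1')
print('lift',np.round(s.x,3));print(np.round(f(s.x).reshape(-1,2),1).tolist())
Rz=R.from_euler('z',s.x[2]);L=np.array([s.x[0],s.x[1],s.x[3]])
for n,l in(("padc",(-10,-90,50+s.x[4])),("knob",(-10,0,190+s.x[4])),("pivot",(-12,75,100))):print(n,Rz.apply(l)+L)
for n in("scene","side"):
    print(n,'padcorner proj',[np.round(proj(n,Rz.apply((-10+a,-90+b,50+s.x[4]))+L)[0],0).tolist() for a,b in((55,55),(55,-55),(-55,-55),(-55,55))])
print('scene obs',[np.round(sc(*p)) for p in((382,212),(263,215),(270,145),(378,143))],'side obs',[np.round(sd(*p)) for p in((530,230),(455,275),(373,226))])
print('hub top',tri({'scene':sc(315,72),'side':sd(454,132)}))
tr=[onplane("scene",sc(*p),18) for p in((611,122),(740,127),(777,287),(628,287))]+[onplane("side",sd(*p),18) for p in((22,188),(225,121),(282,183),(68,260))]
print('tray',np.round(tr,0).tolist())
print('handle scene z28',onplane("scene",sc(686,153),28),onplane("scene",sc(696,206),28),'side',onplane("side",sd(97,188),28),onplane("side",sd(167,168),28),'rodtip side',onplane("side",sd(243,147),20))
print('mat',onplane("scene",sc(131,227),4),onplane("side",sd(527,519),4))
print('jar top',onplane("scene",sc(263,136),60),onplane("side",sd(355,424),60))
print('can top',tri({'scene':sc(712,272),'side':sd(360,36)}),'cass',onplane("scene",sc(76,343),21),onplane("side",sd(684,415),21))
o=get_obs();print(R.from_euler('xyz',o['tcp_rot']).as_matrix().round(2))
E
```

```text
lift [ 6.19883e+02 -4.02650e+01  1.40000e-01  1.20320e+01  7.62310e+01]
[[-3.0, 0.1], [0.6, -1.2], [-2.7, 0.0], [-1.0, 1.8], [-0.5, 0.8], [0.5, 0.4], [0.3, 0.5], [-0.7, -0.3], [-0.3, 0.3], [-2.7, -1.2], [-0.0, -1.4], [-2.4, -0.0]]
padc [ 622.52718442 -130.780747    138.26322575]
knob [609.98107976 -41.65950791 278.26322575]
pivot [597.54552056  32.32938901 112.03231179]
scene padcorner proj [[301.0, 213.0], [257.0, 215.0], [258.0, 189.0], [299.0, 187.0]]
side padcorner proj [[363.0, 199.0], [400.0, 222.0], [364.0, 245.0], [328.0, 220.0]]
scene obs [array([301., 216.]), array([259., 217.]), array([261., 192.]), array([300., 191.])] side obs [array([400., 220.]), array([368., 240.]), array([332., 218.])]
hub top [ 628.16464951 -127.83697631  248.42033107]
tray [[357.0, 180.0, 18.0], [360.0, 332.0, 18.0], [632.0, 313.0, 18.0], [639.0, 168.0, 18.0], [355.0, 319.0, 18.0], [618.0, 307.0, 18.0], [611.0, 156.0, 18.0], [350.0, 170.0, 18.0]]
handle scene z28 [428.82064588 255.82449133  28.        ] [523.02989204 251.32453907  28.        ] side [423.72003975 256.87899964  28.        ] [507.6167985  246.04684261  28.        ] rodtip side [607.47155545 242.40824759  20.        ]
mat [ 558.2473353  -344.84335458    4.        ] [ 549.22702999 -350.06489103    4.        ]
jar top [ 464.63470792 -215.46944366   60.        ] [ 459.28932709 -220.52636145   60.        ]
can top [753.74058202 205.87908245 145.50761441] cass [ 739.34732522 -343.97576297   21.        ] [ 733.16238829 -353.30087832   21.        ]
[[-0.   -0.96  0.27]
 [-0.    0.27  0.96]
 [-1.    0.   -0.  ]]
```

>>> carry_out --pt "30 -25 0 2" --pt "60 -50 0 4" --pt "90 -75 -5 6" --pt "120 -100 -10 8" --pt "150 -125 -10 10" --pt "180 -150 -15 11.5" --pt "210 -175 -20 11.5" --pt "240 -205 -20 11.5" --pt "270 -230 -25 11.5" --pt "290 -245 -25 11.5" --pt "297 -252 -25 11.5" --pt "297 -253 -25 11.5" --pt "297 -253 -25 11.5"

```text
time: 1.23
tool_pos: [439.7, 251.8, 201.0]
tcp_rot: [2.293, 1.569, -2.496]
contact_force: [-0.5, 0.6, -0.3]
grip_width: 92.2
```

```bash
cat >> h.py <<'E'
W=camera_info("wrist")
def wpose(o):
    T=np.eye(4);T[:3,:3]=R.from_euler('xyz',o['tcp_rot']).as_matrix();T[:3,3]=o['tool_pos'];return T@W['mount']
def wray(T,uv):
    K=np.array(W['camera_matrix']);v=(np.array(uv)-K[:2,2])/K[0,0];t=np.hypot(*v);d=np.array([*(v/t*np.sin(t)),np.cos(t)]);return T[:3,3],T[:3,:3]@d
def wplane(T,uv,z):
    o,d=wray(T,uv);return o+d*(z-o[2])/d[2]
def wproj(T,P):
    K=np.array(W['camera_matrix']);p=(np.atleast_2d(P)-T[:3,3])@T[:3,:3];r=np.hypot(p[:,0],p[:,1]);t=np.arctan2(r,p[:,2])
    return K[:2,2]+K[0,0]*(t/r)[:,None]*p[:,:2]
E
python3 - <<'E'
from h import *
o=get_obs();T=wpose(o);np.save('w1.npy',T);print(o['time'],o['tool_pos'],o['tcp_rot'])
im=capture("wrist")[:,:,::-1];cv2.imwrite('pics/w1.png',im)
cv2.imwrite('pics/w1b.png',cv2.resize(im,(800,500),interpolation=cv2.INTER_CUBIC))
E
```

```text
1.2333 [439.67943622 251.79745951 200.95053914] [ 2.29335113  1.5689584  -2.4960264 ]
```

View pics/w1b.png

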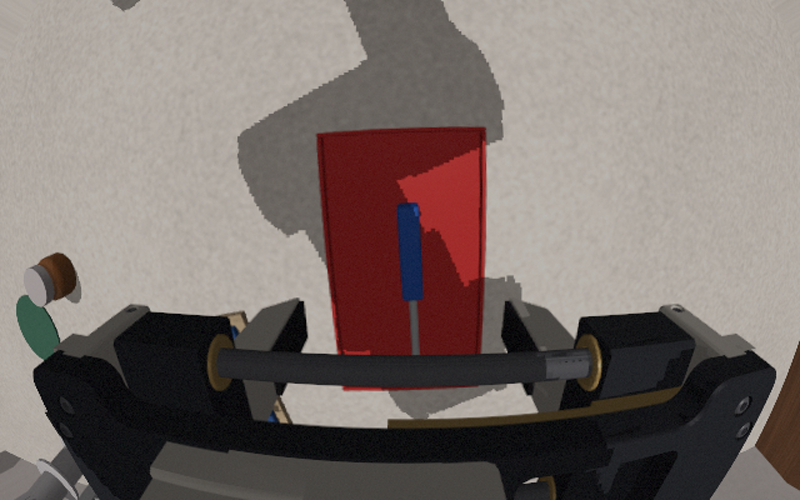

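The wrist view shows the handle running from (409,205) to (412,299) and the rod down to (415,350), inside the tray.

```bash
python3 - <<'E'
from h import *
T=np.load('w1.npy');c=lambda u,v:(u/1.25,v/1.25)
for p in((401,214),(419,214),(402,299),(423,298)):print('handle',wplane(T,c(*p),28).round(1))
print('end low',wplane(T,c(409,204),28),'rod',wplane(T,c(414.5,310),20),wplane(T,c(415.5,350),20))
print('tray',[wplane(T,c(*p),18).round(0).tolist() for p in((317,135),(486,128),(344,390),(481,386))])
print('jar',wplane(T,c(38,285),60),'mat',wplane(T,c(38,327),4))
im=cv2.imread('pics/w1.png').astype(int);m=((im[:,:,0]>im[:,:,2]+40)&(im[:,:,0]>im[:,:,1]+40)).astype(np.uint8);m[280:]=0
n,l,s,cc=cv2.connectedComponentsWithStats(m);k=1+s[1:,4].argmax();print(s[k])
ys,xs=np.nonzero(l==k);
for y in range(ys.min(),ys.max()+1,8):print(y,xs[ys==y].min(),xs[ys==y].max(),wplane(T,((xs[ys==y].min()+xs[ys==y].max())/2,y),28).round(1))
E
```

```text
handle [426.4 250.2  28. ]
handle [427.6 265.8  28. ]
handle [506.8 244.7  28. ]
handle [507.4 264.3  28. ]
end low [418.1297705  257.79736557  28.        ] rod [523.02204904 255.49966191  20.        ] [568.59387784 253.49831441  20.        ]
tray [[351.0, 182.0, 18.0], [356.0, 331.0, 18.0], [617.0, 172.0, 18.0], [624.0, 322.0, 18.0]]
jar [ 458.15514523 -203.62025912   60.        ] mat [ 546.21850435 -335.24896368    4.        ]
[319 163  19  77 588]
163 329 331 [418.1 260.8  28. ]
171 319 334 [426.7 256.4  28. ]
179 320 333 [435.6 255.7  28. ]
187 321 329 [444.5 253.4  28. ]
195 321 332 [453.8 254.4  28. ]
203 326 329 [463.2 254.8  28. ]
211 322 334 [472.7 254.7  28. ]
219 324 334 [482.4 255.1  28. ]
227 323 335 [492.2 254.4  28. ]
235 324 337 [502.3 255.4  28. ]
```

>>> carry_out --pt "14 2 -20 1.5" --pt "28 3.5 -55 1.5" --pt "28 3.5 -90 1.5" --pt "28 3.5 -125 1.5" --pt "28 3.5 -155 1.5" --pt "28 3.5 -175 1.5" --pt "28 3.5 -186 1.5" --pt "28 3.5 -191 1.5" --pt "28 3.5 -194 1.5" --pt "28 3.5 -194 1.5" --hand 50

```text
time: 2.12
tool_pos: [467.4, 256.6, 7.8]
tcp_rot: [2.99, 1.57, -1.771]
contact_force: [0.4, -0.1, 0.6]
grip_width: 49.7
```

>>> carry_out --pt "0 0 0 0" --pt "0 0 0 0" --pt "0 0 0 0" --pt "0 0 0 0" --pt "0 0 0 0" --pt "0 0 0 0" --pt "0 0 0 0" --pt "0 0 0 0" --hand 10

```text
time: 2.78
tool_pos: [467.6, 256.5, 8.2]
tcp_rot: [-2.4, 1.57, -0.878]
contact_force: [-1.2, -1.2, 7.1]
grip_width: 20.0
```

>>> carry_out --pt "0 0 10 0" --pt "0 0 30 0" --pt "0 0 60 0" --pt "-5 -15 90 0" --pt "-10 -40 104 2" --pt "-17 -70 104 4" --pt "-25 -105 104 6" --pt "-32 -140 104 8" --pt "-40 -175 104 10" --pt "-48 -210 104 10.5" --pt "-55 -245 104 10.5" --pt "-60 -275 104 10.5" --pt "-61.5 -290 104 10.5" --pt "-61.5 -294.5 104 10.5" --pt "-61.5 -294.5 104 10.5"

```text
time: 4.03
tool_pos: [406.2, -38.8, 112.5]
tcp_rot: [-2.092, 1.57, -0.389]
contact_force: [0.7, 0.2, -1.5]
grip_width: 19.3
```

```bash
python3 - <<'E'
from h import *
o=get_obs();T=wpose(o);np.save('w2.npy',T);print(o['time'],o['tool_pos'],R.from_euler('xyz',o['tcp_rot']).as_matrix()[:,2],o['contact_force'],o['grip_width'])
a=capture("scene")[:,:,::-1];b=capture("side")[:,:,::-1];cv2.imwrite('pics/scene2.png',a);cv2.imwrite('pics/side2.png',b)
x=cv2.resize(a[140:240,250:380],None,fx=4,fy=4,interpolation=cv2.INTER_CUBIC)[:,:400]
x=cv2.resize(a[130:240,280:380],None,fx=4,fy=5,interpolation=cv2.INTER_CUBIC)
y=cv2.resize(b[110:220,270:370],None,fx=4,fy=5,interpolation=cv2.INTER_CUBIC)
cv2.imwrite('pics/c2.png',np.hstack([x,y]))
E
```

```text
4.0333 [406.17146156 -38.77586372 112.45108458] [-1.31650205e-01  9.91296142e-01 -4.26273264e-04] [ 0.72738398  0.1501855  -1.51234832] 19.344627013246697
```

View pics/c2.png

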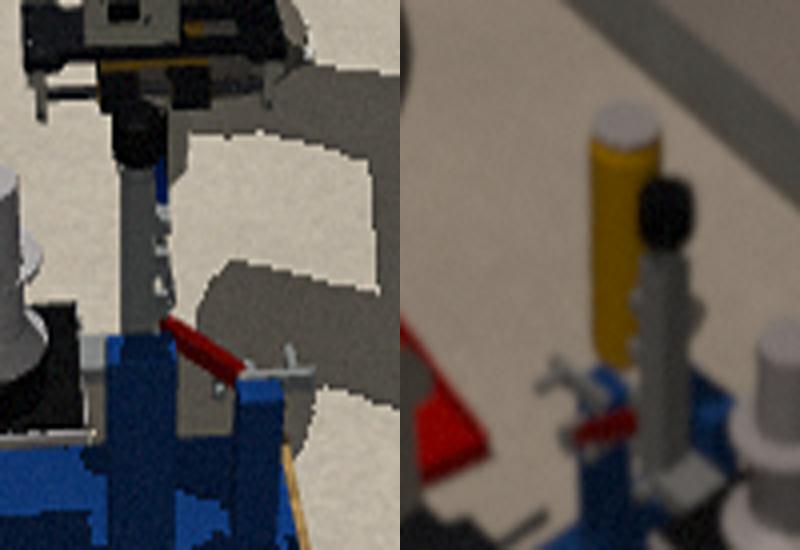

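The scene crop shows the pawl from its nose at (163,320) to (240,375), with the rod's far end hidden behind the rack. In the side crop the rod tip is near (548,513) and the pawl runs from (570,440) to (635,420).

```bash
python3 - <<'E'
from h import *
w=.14;L=np.array([619.9,-40.3,12]);Rz=R.from_euler('z',w)
P={'piv':(-12,75,100),'nose':(-12,75-72*np.cos(.61),100+72*np.sin(.61)),'noseF':(-19,75-72*np.cos(.61),100+72*np.sin(.61)),'posttop26_63':(26,63,117),'post2_63':(2,63,117)}
for k,l in P.items():
    X=Rz.apply(l)+L;a=proj('scene',X)[0];b=proj('side',X)[0]
    print(k,X.round(1),'scene crop',((a-[280,130])*[4,5]).round(0),'side crop',((b-[270,110])*[4,5]+[400,0]).round(0))
X=np.array([546.5,-20,120.5]);print('tip',((proj('scene',X)[0]-[280,130])*[4,5]).round(),((proj('side',X)[0]-[270,110])*[4,5]+[400,0]).round())
# red pawl blobs, raw
for f,(r0,r1,c0,c1) in(('scene2',(185,215,315,350)),('side2',(185,205,300,335))):
    im=cv2.imread(f'pics/{f}.png').astype(int);m=(im[:,:,2]>im[:,:,1]*1.7)&(im[:,:,2]>im[:,:,0]*1.5)&(im[:,:,2]>50);ys,xs=np.nonzero(m[r0:r1,c0:c1]);ys+=r0;xs+=c0
    for x in range(xs.min(),xs.max()+1,2):print(f,x,ys[xs==x].min() if (xs==x).any() else None,ys[xs==x].max() if (xs==x).any() else None)
E
```

```text
piv [597.6  32.3 112. ] scene crop [245. 373.] side crop [572. 432.]
nose [605.8 -26.1 153.2] scene crop [158. 316.] side crop [639. 418.]
noseF [598.9 -27.1 153.2] scene crop [157. 309.] side crop [630. 425.]
posttop26_63 [636.9  25.7 129. ] scene crop [236. 393.] side crop [632. 383.]
post2_63 [613.1  22.4 129. ] scene crop [231. 365.] side crop [603. 403.]
tip [169. 301.] [546. 514.]
scene2 321 194 194
scene2 323 194 195
scene2 325 194 200
scene2 327 195 199
scene2 329 196 199
scene2 331 197 200
scene2 333 198 204
scene2 335 199 205
scene2 337 200 206
scene2 339 202 204
side2 314 196 198
side2 316 194 198
side2 318 193 197
side2 320 193 197
side2 322 193 197
side2 324 192 196
side2 326 192 196
side2 328 192 196
```

>>> carry_out --pt "10 2 0 0.4" --pt "25 4 0 0.4" --pt "40 6.5 0 0.4" --pt "55 9 0 0.4" --pt "67 11 0 0.4" --pt "73 12.5 0 0.4" --pt "74 12.5 0 0.4" --pt "74 12.5 0 0.4"

```text
time: 4.8
tool_pos: [480.1, -24.0, 112.0]
tcp_rot: [0.991, 1.57, 2.705]
contact_force: [-0.1, 0.5, -1.2]
grip_width: 19.6
```

>>> carry_out --pt "0 2.5 4 0" --pt "-0.7 4.7 7 0" --pt "-1 7.4 12 0" --pt "-1.4 10 16.3 0" --pt "-2 13.5 20.5 0" --pt "-2.5 17.4 24 0" --pt "-3 22 27 0" --pt "-3.8 26.6 29.3 0" --pt "-4.5 31.6 31.2 0" --pt "-5.2 36.8 32.1 0" --pt "-6 42 32.5 0" --pt "-6.7 47.4 32.2 0" --pt "-7.2 52 32 0" --pt "-7.2 52 32 0" --pt "-7.2 52 32 0"

```text
time: 6.05
tool_pos: [472.8, 28.3, 143.8]
tcp_rot: [1.189, 1.57, 2.903]
contact_force: [-0.5, -1.0, -1.2]
grip_width: 19.7
```

```bash
python3 - <<'E'
from h import *
o=get_obs();print(o['time'],o['tool_pos'],o['contact_force'],o['grip_width'])
a=capture("scene")[:,:,::-1];b=capture("side")[:,:,::-1]
x=cv2.resize(a[130:240,280:380],None,fx=4,fy=5,interpolation=cv2.INTER_CUBIC)
y=cv2.resize(b[110:220,270:370],None,fx=4,fy=5,interpolation=cv2.INTER_CUBIC)
cv2.imwrite('pics/c3.png',np.hstack([x,y]))
E
```

```text
6.05 [472.83535864  28.32750802 143.81948749] [-0.54532702 -0.97936112 -1.23066487] 19.734344293704737
```

View pics/c3.png

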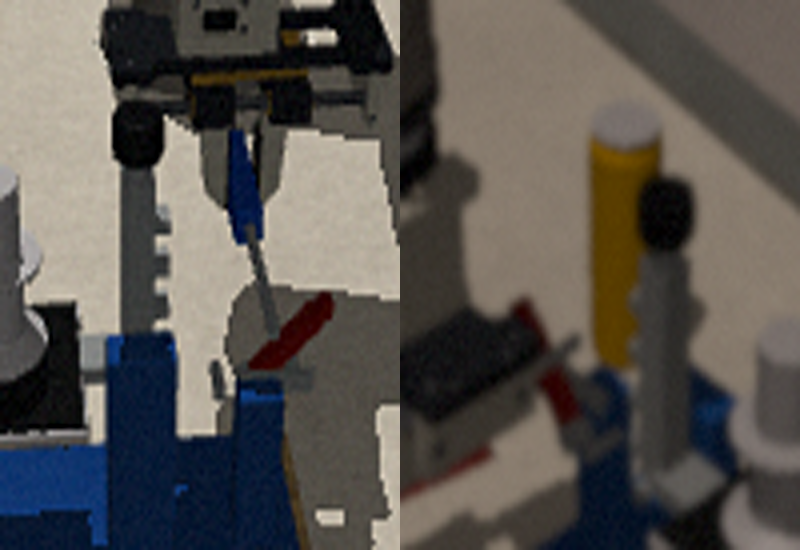

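The pawl now leans back past upright at (290,330) in the scene crop. I'll withdraw the rod and return the bar to the tray.

>>> carry_out --pt "-1 -4 2 0" --pt "-6 -7 3 0" --pt "-25 -10 3 0" --pt "-50 -13 3 0" --pt "-75 -12 3 0" --pt "-90 0 3 -1" --pt "-95 25 3 -3" --pt "-90 60 3 -5" --pt "-80 95 3 -7" --pt "-65 130 0 -9" --pt "-45 163 -10 -10.9" --pt "-25 195 -25 -10.9" --pt "-10 218 -50 -10.9" --pt "-5 228 -80 -10.9" --pt "-5 228 -105 -10.9" --pt "-5 228 -122 -10.9" --pt "-5 228 -129 -10.9" --pt "-5 228 -132 -10.9" --pt "-5 228 -134 -10.9" --pt "-5 228 -135 -10.9"

```text
time: 7.82
tool_pos: [468.7, 255.9, 9.9]
tcp_rot: [-0.916, 1.569, 0.608]
contact_force: [0.7, -0.1, -1.2]
grip_width: 19.7
```

>>> carry_out --pt "0 0 0 0" --pt "0 0 0 0" --pt "0 0 -0.5 0"

```text
time: 8.07
tool_pos: [469.4, 256.0, 10.4]
tcp_rot: [-1.058, 1.567, 0.465]
contact_force: [-0.6, -0.7, -2.0]
grip_width: 19.9
```

```bash
python3 - <<'E'
from h import *
o=get_obs();print(o['time'],o['tool_pos'],o['contact_force'],o['moment'],o['grip_width'],R.from_euler('xyz',o['tcp_rot']).as_matrix()[:,2])
E
```

```text
8.0667 [469.39666629 256.01792467  10.37692393] [-0.58628004 -0.66873515 -2.04983306] [ 0.01911203  0.0430515  -0.01156104] 19.875898846653005 [0.04778303 0.99885624 0.00173309]
```

>>> carry_out --pt "0 0 -1 0" --pt "0 0 -2 0" --pt "0 0 -2.5 0" --pt "0 0 -2.5 0"

```text
time: 8.4
tool_pos: [469.6, 256.1, 8.2]
tcp_rot: [-1.074, 1.567, 0.449]
contact_force: [-0.5, 0.3, 3.3]
grip_width: 19.6
```

>>> carry_out --pt "0 0 0 0" --pt "0 0 0 0" --pt "0 0 0 0" --pt "0 0 0 0" --pt "0 0 15 0" --pt "0 0 45 0" --pt "0 0 85 0" --pt "-10 -20 125 0" --pt "-25 -50 150 0" --pt "-25 -50 150 0" --hand 45

```text
time: 9.23
tool_pos: [444.9, 204.2, 162.8]
tcp_rot: [-1.29, 1.561, 0.232]
contact_force: [1.3, 1.6, -0.4]
grip_width: 44.9
```

```bash
python3 - <<'E'
from h import *
o=get_obs();T=wpose(o);np.save('w4.npy',T);print(o['time'],o['tool_pos'],o['contact_force'],o['grip_width'])
w=capture("wrist")[:,:,::-1];a=capture("scene")[:,:,::-1];cv2.imwrite('pics/w4.png',w);cv2.imwrite('pics/scene4.png',a)
x=cv2.resize(a[110:260,250:450],(800,600)[:1]+(300,),interpolation=cv2.INTER_CUBIC) if 0 else cv2.resize(a[120:260,250:450],(400,280),interpolation=cv2.INTER_CUBIC)
y=cv2.resize(w,(448,280))
cv2.imwrite('pics/c4.png',np.hstack([x,y])[:,:800])
E
```

```text
9.2333 [444.85353972 204.18829328 162.82190513] [ 1.30354212  1.61375026 -0.41676796] 44.87398718424927
```

View pics/c4.png

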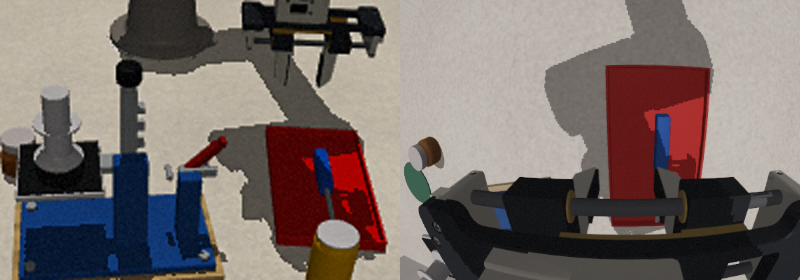

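The pawl lies back on its stop at (207,152) and the bar lies flat in the tray. Next is the knob, with the fingers closed.

>>> carry_out --pt "0 -5 30 0" --pt "5 -20 65 2" --pt "20 -40 100 4" --pt "40 -65 130 5" --pt "62 -95 147 5" --pt "85 -128 147 5" --pt "108 -162 147 5" --pt "130 -195 147 5" --pt "150 -223 147 5" --pt "162 -241 147 5" --pt "165 -246 147 5" --pt "165 -246 147 5" --hand 0

```text
time: 10.33
tool_pos: [610.7, -41.1, 303.6]
tcp_rot: [-0.572, 1.566, 1.035]
contact_force: [-0.3, -0.0, -0.0]
grip_width: 0.5
```

```bash
python3 - <<'E'
from h import *
o=get_obs();T=wpose(o);np.save('w5.npy',T);print(o['time'],o['tool_pos'],o['contact_force'],o['grip_width'],o['joint_positions'])
w=capture("wrist")[:,:,::-1];a=capture("scene")[:,:,::-1];b=capture("side")[:,:,::-1]
cv2.imwrite('pics/w5.png',w)
x=cv2.resize(a[105:185,290:350],(240,320),interpolation=cv2.INTER_CUBIC)
z=cv2.resize(b[80:180,300:375],(240,320),interpolation=cv2.INTER_CUBIC)
y=cv2.resize(w[150:390,200:440],(320,320),interpolation=cv2.INTER_CUBIC)
cv2.imwrite('pics/c5.png',np.hstack([x,z,y]))
X=np.array([610,-41.7,278.3]);print('knob exp',(proj('scene',X)-[290,105])*4,(proj('side',X)-[300,80])*3.2+[240,0],(wproj(T,X)-[200,150])*4/3+[480,0])
X=o['tool_pos'];print('tcp exp',(proj('scene',X)-[290,105])*4,(proj('side',X)-[300,80])*3.2+[240,0],(wproj(T,X)-[200,150])*4/3+[480,0])
E
```

```text
10.3333 [610.67135789 -41.13704788 303.61446142] [-0.28718315 -0.04242541 -0.01167038] 0.5222613960110699 [-0.19483887  0.46688637  1.12166427  0.00463006  1.55140143 -1.80192478]
knob exp [[ 94.20437442 188.62015763]] [[354.5905895  220.71988942]] [[643.05698346 114.34580264]]
tcp exp [[ 95.22908944 151.82752594]] [[355.37062565 186.49394653]] [[644.46266981 139.46298285]]
```

View pics/c5.png

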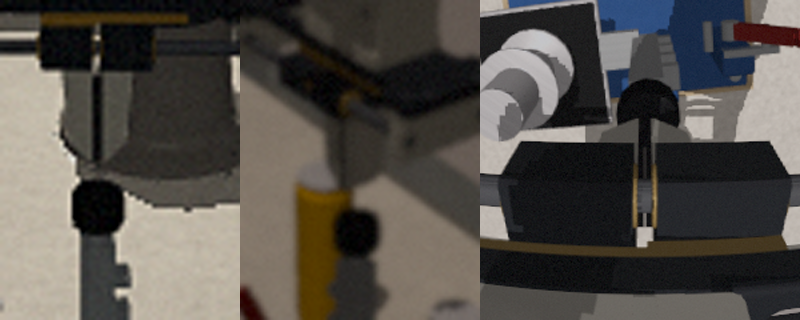

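>>> carry_out --pt "0 0 -8 0" --pt "0 0 -16 0" --pt "0 0 -21 0" --pt "0 0 -24 0" --pt "0 0 -27 0" --pt "0 0 -31 0" --pt "0 0 -36 0" --pt "0 0 -41 0" --pt "0 0 -46 0" --pt "0 0 -51 0" --pt "0 0 -56 0" --pt "0 0 -61 0" --pt "0 0 -66 0" --pt "0 0 -70 0" --pt "0 0 -70 0"

```text
time: 11.73
tool_pos: [609.5, -38.4, 235.8]
tcp_rot: [-0.906, 1.564, 0.704]
contact_force: [0.0, 0.3, -0.1]
grip_width: 0.2
```

>>> carry_out --pt "0 0 -5 0" --pt "0 0 -10 0" --pt "0 0 -15 0" --pt "0 0 -19 0" --pt "0 0 -23 0" --pt "0 0 -26 0" --pt "0 0 -28 0" --pt "0 0 -28 0"

```text
time: 12.4
tool_pos: [609.7, -38.5, 208.2]
tcp_rot: [-1.034, 1.563, 0.577]
contact_force: [-0.0, 0.7, 2.9]
grip_width: 0.4
```

```bash
python3 - <<'E'
from h import *
o=get_obs();print(o['time'],o['tool_pos'],o['contact_force'],o['moment'])
a=capture("scene")[:,:,::-1];b=capture("side")[:,:,::-1]
x=cv2.resize(a[125:245,250:370],(400,400),interpolation=cv2.INTER_CUBIC)
z=cv2.resize(b[110:250,280:420],(400,400),interpolation=cv2.INTER_CUBIC)
cv2.imwrite('pics/c6.png',np.hstack([x,z]))
E
```

```text
12.4 [609.69537316 -38.50329035 208.24615139] [-0.0099945   0.67217002  2.91472895] [ 0.09658423  0.11109271 -0.03622786]
```

View pics/c6.png

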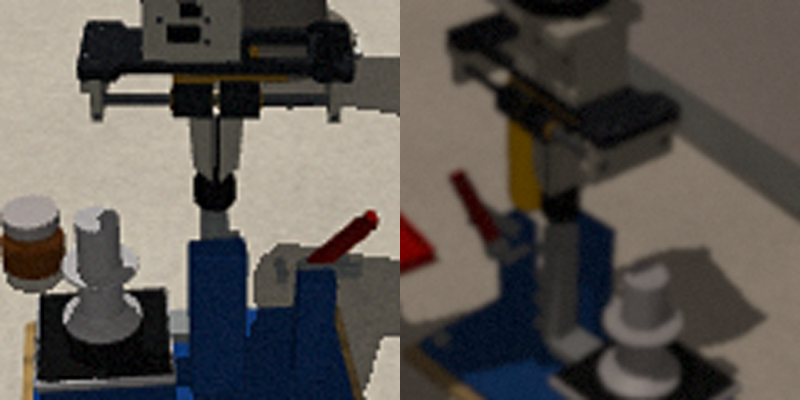

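The fingers are on the knob and the table has come down with the hub on it. It isn't at the bottom yet.

>>> carry_out --pt "0 0 -3 0" --pt "0 0 -5 0" --pt "0 0 -7 0" --pt "0 0 -8 0" --pt "0 0 -8 0" --pt "0 0 -8 0"

```text
time: 13.0
tool_pos: [609.7, -38.5, 200.5]
tcp_rot: [-1.043, 1.563, 0.567]
contact_force: [-1.9, 0.1, 5.1]
grip_width: 0.7
```

>>> carry_out --pt "0 0 -2 0" --pt "0 0 -4 0" --pt "0 0 -6 0" --pt "0 0 -6 0" --pt "0 0 -6 0"

```text
time: 13.42
tool_pos: [609.9, -38.5, 199.9]
tcp_rot: [-1.359, 1.559, 0.252]
contact_force: [-12.7, 1.6, 31.3]
grip_width: 0.5
```

At the bottom stop: 31 N with no further travel, knob top at about 200. Next I lift off, turn and go above the hub.

>>> carry_out --pt "0 0 10 0" --pt "0 0 30 0" --pt "0 0 60 0" --pt "3 -15 70 -7" --pt "6 -30 75 -14" --pt "9 -45 80 -21" --pt "12 -60 80 -28" --pt "15 -75 80 -35" --pt "18 -90 80 -42" --pt "18 -90 80 -49" --pt "18 -90 80 -56" --pt "18 -90 80 -63" --pt "18 -90 80 -70" --pt "18 -90 80 -77" --pt "18 -90 80 -80" --pt "18 -90 80 -80" --pt "18 -90 80 -80"

```text
time: 14.83
tool_pos: [627.9, -128.7, 279.4]
tcp_rot: [-1.409, 1.559, -1.193]
contact_force: [-0.4, 0.2, -0.2]
grip_width: 0.5
```

```bash
python3 - <<'E'
from h import *
o=get_obs();T=wpose(o);np.save('w7.npy',T);print(o['time'],o['tool_pos'],o['contact_force'],o['joint_positions'],R.from_euler('xyz',o['tcp_rot']).as_matrix()[:,2])
w=capture("wrist")[:,:,::-1];a=capture("scene")[:,:,::-1];b=capture("side")[:,:,::-1]
for n,i in(('w7',w),('scene7',a),('side7',b)):cv2.imwrite(f'pics/{n}.png',i)
x=cv2.resize(a[170:250,250:310],(300,400),interpolation=cv2.INTER_CUBIC)
z=cv2.resize(b[190:270,330:390],(300,400),interpolation=cv2.INTER_CUBIC)
y=cv2.resize(w,(640,400))[:, 220:420]
y=cv2.resize(w[0:400,223:423],(200,400))
cv2.imwrite('pics/c7.png',np.hstack([x,z,y]))
print(tri({'scene':(279.1,189.5),'side':(365.8,205.6)}))
E
```

```text
14.8333 [ 627.94088142 -128.67063021  279.40444198] [-0.42822154  0.15985177 -0.17495969] [-0.31717596  0.53242643  1.07816729 -0.00883606  1.52364299 -0.53301151] [0.97671156 0.21454864 0.00184764]
[ 627.31012579 -128.3846417   176.5726914 ]
```

View pics/c7.png

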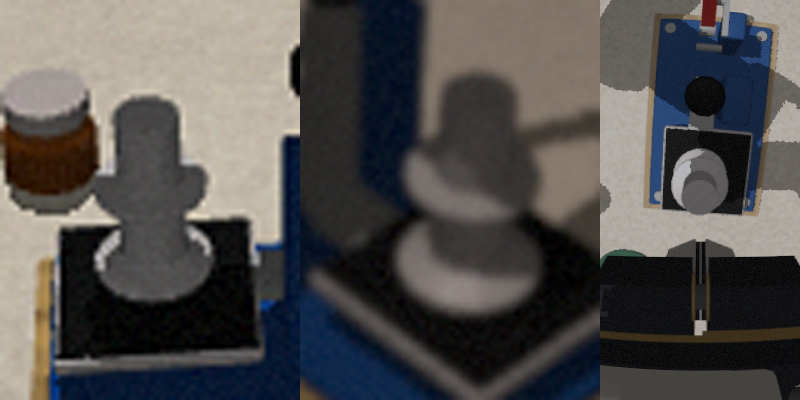

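Hub top centre: (148,105) in the scene crop, (479,88) in the side crop and (704,195) in the wrist crop.

```bash
python3 - <<'E'
from h import *
T=np.load('w7.npy')
print(tri({'scene':(279.6,191),'side':(365.8,207.6)}),onplane('scene',(279.6,191),168),onplane('side',(365.8,207.6),168),wplane(T,(327.5,195),168))
print('knob w',wplane(T,(223+105,95),200),'expect 610,-40')
for n in('scene7','side7'):
    im=cv2.cvtColor(cv2.imread(f'pics/{n}.png'),cv2.COLOR_BGR2HSV);m=((im[:,:,0]>55)&(im[:,:,0]<90)&(im[:,:,1]>90)&(im[:,:,2]>30)).astype(np.uint8)
    k,l,s,c=cv2.connectedComponentsWithStats(m);i=1+s[1:,4].argmax();cn=cv2.findContours((l==i).astype(np.uint8),0,1)[0][0][:,0]
    P=np.array([onplane(n[:-1],p.astype(float),4) for p in cn]);
    A=np.c_[2*P[:,:2],np.ones(len(P))];q=np.linalg.lstsq(A,(P[:,:2]**2).sum(1),rcond=None)[0];print(n,'mat',q[:2],np.sqrt(q[2]+q[0]**2+q[1]**2),s[i])
E
```

```text
[ 627.26382782 -127.95216974  171.39148284] [ 621.0883769  -127.58364248  168.        ] [ 630.162181   -126.54214132  168.        ] [ 632.13064274 -124.67463405  168.        ]
knob w [612.97712846 -38.90259623 200.        ] expect 610,-40
scene7 mat [ 553.23391857 -346.89534524] 57.46813166363538 [191 208  41  26 819]
side7 mat [ 549.36233203 -347.67057982] 55.70398933047018 [ 370  322   58   49 2202]
```

>>> carry_out --pt "-0.5 1.5 0 -2" --pt "-0.5 1.5 0 -4" --pt "-0.5 1.5 0 -4" --pt "-0.5 1.5 0 -4" --pt "-0.5 1.5 -15 -4" --pt "-0.5 1.5 -40 -4" --pt "-0.5 1.5 -70 -4" --pt "-0.5 1.5 -100 -4" --pt "-0.5 1.5 -125 -4" --pt "-0.5 1.5 -138 -4" --pt "-0.5 1.5 -145 -4" --pt "-0.5 1.5 -148 -4" --pt "-0.5 1.5 -148 -4" --hand 91.8

```text
time: 16.07
tool_pos: [627.6, -127.2, 131.8]
tcp_rot: [-1.371, 1.559, -1.225]
contact_force: [1.0, -0.0, 0.5]
grip_width: 82.3
```

>>> carry_out --pt "0 0 0 0" --pt "0 0 0 0" --pt "0 0 0 0" --pt "0 0 0 0" --pt "0 0 0 0" --pt "0 0 0 0" --pt "0 0 0 0" --pt "0 0 0 0" --pt "0 0 0 0" --pt "0 0 0 0" --pt "0 0 0 0" --pt "0 0 0 0" --hand 25

```text
time: 17.07
tool_pos: [627.5, -127.2, 131.7]
tcp_rot: [-1.392, 1.559, -1.246]
contact_force: [0.1, 0.3, 0.1]
grip_width: 32.6
```

>>> carry_out --pt "0 0 0 0" --pt "0 0 0 0" --pt "0 0 0 0"

```text
time: 17.32
tool_pos: [627.5, -127.2, 131.8]
tcp_rot: [-1.387, 1.559, -1.241]
contact_force: [-0.9, -1.0, 0.5]
grip_width: 32.9
```

>>> carry_out --pt "0 0 3 0" --pt "0 0 8 0" --pt "0 0 14 0" --pt "0 0 20 0" --pt "0 0 20 0"

```text
time: 17.73
tool_pos: [628.3, -127.4, 153.5]
tcp_rot: [-1.227, 1.557, -1.081]
contact_force: [-0.0, 0.8, -4.5]
grip_width: 32.9
```

```bash
python3 - <<'E'
from h import *
o=get_obs();print(o['time'],o['tool_pos'],o['contact_force'],o['moment'],o['grip_width'],R.from_euler('xyz',o['tcp_rot']).as_matrix()[:,2])
w=capture("wrist")[:,:,::-1];a=capture("scene")[:,:,::-1]
cv2.imwrite('pics/w8.png',w);cv2.imwrite('pics/scene8.png',a)
x=cv2.resize(a[130:250,250:340],(360,480),interpolation=cv2.INTER_CUBIC)
y=cv2.resize(w[100:340,213:433],(440,480),interpolation=cv2.INTER_CUBIC)
cv2.imwrite('pics/c8.png',np.hstack([x,y]))
E
```

```text
17.7333 [ 628.32005186 -127.4364089   153.53503538] [-0.0315748   0.81754659 -4.52158272] [-0.06556089 -0.05512502 -0.02054838] 32.885364263887894 [0.98928775 0.14590776 0.00454704]
```

View pics/c8.png

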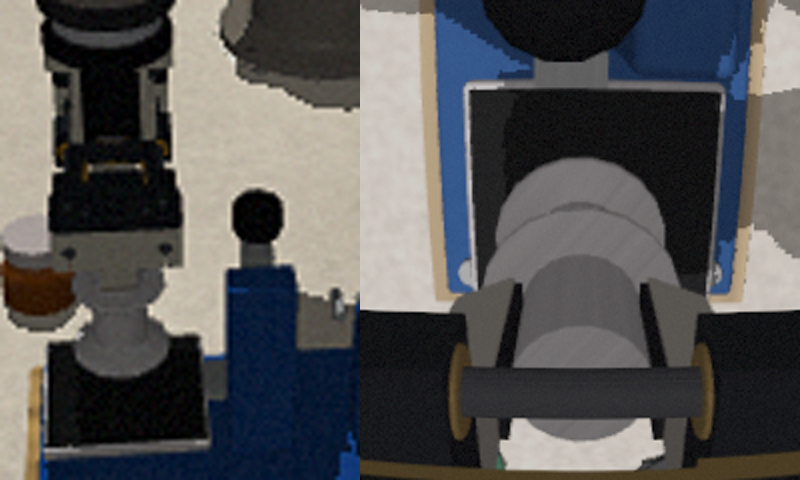

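The hub is gripped upright and clear of the table, with about 4.5 N of weight on the wrist. That was my 12th and last view, so further checks are numeric. Now to the mat.

>>> carry_out --pt "0 0 8 0" --pt "-4 -10 18 0" --pt "-10 -28 22 0" --pt "-18 -50 22 0" --pt "-26 -75 22 0" --pt "-35 -100 22 0" --pt "-44 -125 22 0" --pt "-53 -150 22 0" --pt "-61 -175 20 0" --pt "-69 -197 12 0" --pt "-75 -212 0 0" --pt "-77 -219 -15 0" --pt "-77 -219.5 -32 0" --pt "-77 -219.5 -47 0" --pt "-77 -219.5 -58 0" --pt "-77 -219.5 -66 0" --pt "-77 -219.5 -70 0" --pt "-77 -219.5 -72 0" --pt "-77 -219.5 -72 0" --pt "-77 -219.5 -72 0"

```text
time: 19.5
tool_pos: [551.2, -346.9, 81.0]
tcp_rot: [-1.282, 1.557, -1.135]
contact_force: [-0.2, -0.6, -3.0]
grip_width: 32.6
```

```bash
python3 - <<'E'
from h import *
o=get_obs();print(o['time'],o['tool_pos'],o['contact_force'],o['grip_width'])
E
```

```text
19.5 [ 551.18504039 -346.89587538   81.0373102 ] [-0.22454932 -0.56254693 -3.01398986] 32.60149131905819
```

>>> carry_out --pt "0 0 -1 0" --pt "0 0 -2 0" --pt "0 0 -3 0" --pt "0 0 -4 0" --pt "0 0 -4 0" --pt "0 0 -4 0"

```text
time: 20.0
tool_pos: [551.1, -346.9, 76.9]
tcp_rot: [-1.291, 1.558, -1.144]
contact_force: [0.2, 1.0, -4.0]
grip_width: 32.8
```

>>> carry_out --pt "0 0 -0.7 0" --pt "0 0 -1.5 0" --pt "0 0 -1.5 0" --pt "0 0 -1.5 0"

```text
time: 20.33
tool_pos: [551.2, -347.1, 75.8]
tcp_rot: [-1.277, 1.557, -1.13]
contact_force: [-0.2, -0.1, -1.1]
grip_width: 33.2
```

>>> carry_out --pt "0 0 -0.6 0" --pt "0 0 -1 0" --pt "0 0 -1 0"

```text
time: 20.58
tool_pos: [551.3, -347.2, 75.7]
tcp_rot: [-1.261, 1.556, -1.114]
contact_force: [-2.1, 1.5, 4.0]
grip_width: 32.8
```

>>> carry_out --pt "0 0 0 0" --pt "0 0 0 0" --pt "0 0 0 0" --pt "0 0 0 0" --pt "0 0 0 0" --pt "0 0 0 0" --pt "0 0 0 0" --pt "0 0 0 0" --pt "0 0 0 0" --pt "0 0 10 0" --pt "0 0 25 0" --pt "0 0 50 0" --pt "0 0 80 0" --pt "0 0 110 0" --pt "0 0 140 0" --pt "0 0 160 0" --pt "0 0 160 0" --hand 85

```text
time: 22.0
tool_pos: [552.9, -348.4, 242.6]
tcp_rot: [-1.077, 1.546, -0.931]
contact_force: [-0.3, 0.1, 0.3]
grip_width: 85.1
```

```bash
python3 - <<'E'
from h import *
o=get_obs();T=wpose(o);print(o['time'],o['tool_pos'],o['contact_force'],o['grip_width'])
I={n:capture(n)[:,:,::-1].astype(int) for n in("scene","side")}
for n in I:
    cv2.imwrite(f'pics/{n}9.png',I[n])
    d=np.abs(I[n]-cv2.imread(f'pics/{n}0.png').astype(int)).sum(2)
    for nm,X,h in(('can',(754,206),145),('jar',(462,-215),55),('cass',(736,-348),20)):
        p=proj(n,[(*X,z) for z in (0,h/2,h)]);u0,v0=(p.min(0)-6).astype(int);u1,v1=(p.max(0)+6).astype(int);print(n,nm,'mean diff',d[v0:v1,u0:u1].mean().round(1))
    # hub silhouette: expected base (551,-347,4), top z112
    print(n,'hub exp top/base',proj(n,[(551,-347,112),(551,-347,4)]).round(1).tolist())
    g=I[n];b=proj(n,[(551,-347,112),(551,-347,4)])
    u=int(b[:,0].mean())
    for v in range(int(b[0,1])-8,int(b[1,1])+10,4):
        row=g[v,u-40:u+40];o2=cv2.imread(f'pics/{n}0.png').astype(int)[v,u-40:u+40];c=np.nonzero(np.abs(row-o2).sum(1)>60)[0];print(v,(c.min()+u-40,c.max()+u-40) if len(c) else None,end='; ')
    print()
E
```

```text
22.0 [ 552.93401875 -348.38030394  242.55505268] [-0.31526513  0.07429834  0.27666099] 85.13906537850364
scene can mean diff 6.1
scene jar mean diff 45.1
scene cass mean diff 67.2
scene hub exp top/base [[205.6, 190.1], [211.7, 219.5]]
182 None; 186 None; 190 (np.int64(200), np.int64(211)); 194 (np.int64(199), np.int64(212)); 198 (np.int64(200), np.int64(213)); 202 (np.int64(198), np.int64(218)); 206 (np.int64(197), np.int64(216)); 210 (np.int64(204), np.int64(217)); 214 (np.int64(201), np.int64(221)); 218 (np.int64(200), np.int64(221)); 222 (np.int64(200), np.int64(221)); 226 (np.int64(200), np.int64(247)); 
side can mean diff 52.7
side jar mean diff 52.7
side cass mean diff 40.5
side hub exp top/base [[404.0, 308.2], [398.8, 344.1]]
300 (np.int64(361), np.int64(440)); 304 (np.int64(361), np.int64(440)); 308 (np.int64(361), np.int64(440)); 312 (np.int64(361), np.int64(440)); 316 (np.int64(361), np.int64(440)); 320 (np.int64(361), np.int64(440)); 324 (np.int64(361), np.int64(440)); 328 (np.int64(361), np.int64(438)); 332 (np.int64(361), np.int64(440)); 336 (np.int64(361), np.int64(440)); 340 (np.int64(361), np.int64(440)); 344 (np.int64(361), np.int64(440)); 348 (np.int64(361), np.int64(440)); 352 (np.int64(361), np.int64(440)); [ WARN:0@6.482] global loadsave.cpp:1063 imwrite_ Unsupported depth image for selected encoder is fallbacked to CV_8U.
```

>>> carry_out --pt "0 0 30 0" --pt "0 5 60 0" --pt "-8 25 80 0" --pt "-15 60 80 0" --pt "-23 97 80 0" --pt "-30 135 80 0" --pt "-38 173 80 0" --pt "-45 210 80 0" --pt "-53 248 80 0" --pt "-60 285 80 0" --pt "-68 322 80 0" --pt "-75 360 80 0" --pt "-83 398 80 0" --pt "-92 435 70 0" --pt "-105 470 60 0" --pt "-120 505 50 0" --pt "-138 540 40 0" --pt "-157 575 30 0" --pt "-180 610 20 0" --pt "-200 640 15 0"

```text
time: 23.77
tool_pos: [349.0, 293.7, 249.8]
tcp_rot: [-1.454, 1.554, -1.307]
contact_force: [1.0, 0.7, -0.5]
grip_width: 84.9
```

>>> carry_out --pt "-25 28 0 0" --pt "-50 55 0 0" --pt "-75 82 0 0" --pt "-100 108 0 0" --pt "-125 135 0 0" --pt "-150 160 0 0" --pt "-175 185 0 0" --pt "-195 200 0 0" --pt "-205 210 0 0" --pt "-205 210 0 0" --pt "-205 210 0 0"

```text
time: 24.68
tool_pos: [143.3, 503.2, 248.5]
tcp_rot: [-1.532, 1.551, -1.383]
contact_force: [-0.4, -1.2, -0.3]
grip_width: 85.0
```

```bash
python3 - <<'E' 2>/dev/null
from h import *
o=get_obs();print(o['time'],o['tool_pos'],o['contact_force'])
for n in("scene","side"):
    g=capture(n)[:,:,::-1];cv2.imwrite(f'pics/{n}10.png',g);g=g.astype(int);z=cv2.imread(f'pics/{n}0.png').astype(int)
    d=np.abs(g-z).sum(2)
    for nm,X,h in(('can',(754,206),145),('jar',(462,-215),55),('cass',(736,-348),20)):
        p=proj(n,[(*X,q) for q in (0,h/2,h)]);u0,v0=(p.min(0)-14).astype(int);u1,v1=(p.max(0)+14).astype(int);r=d[v0:v1,u0:u1];print(n,nm,'mean',r.mean().round(1),'n>90',(r>90).sum())
    b=proj(n,[(551,-347,112),(551,-347,4)]);u=int(b[:,0].mean());print('hub exp',b.round(0).tolist())
    for v in range(int(b[0,1])-8,int(b[1,1])+14,4):
        c=np.nonzero(d[v,u-45:u+45]>90)[0];print(v,(int(c.min()+u-45),int(c.max()+u-45)) if len(c) else None,end='; ')
    print()
    # colours: knob(black), pawl red, bar blue in tray
    m=(g[:,:,2]>g[:,:,1]*1.7)&(g[:,:,2]>g[:,:,0]*1.5)&(g[:,:,2]>50)
    r=m.astype(np.uint8);k,l,s,c=cv2.connectedComponentsWithStats(r);print('red blobs',[(s[i].tolist(),c[i].round(0).tolist()) for i in range(1,k) if 25<s[i,4]<20000])
    tr=m*0; bl=(g[:,:,0]>g[:,:,2]+40)&(g[:,:,0]>g[:,:,1]+40);k,l,s,c=cv2.connectedComponentsWithStats(bl.astype(np.uint8));print('blue',[(s[i].tolist(),c[i].round(0).tolist()) for i in range(1,k) if s[i,4]>25])
    P=[(610,-41,200),(597.6,32.3,112)]+[R.from_euler('z',.14).apply((-12,75-72*np.cos(.61+1.75),100+72*np.sin(.61+1.75)))+[619.9,-40.3,11]]
    print('exp knob,pivot,nose@1.75',proj(n,np.array(P,float)).round(0).tolist(),'bar z16',proj(n,[(465,256,16)]).round(0))
    q=proj(n,[(610,-41,190)])[0].astype(int);print('knob px',g[q[1],q[0]],'above',g[q[1]-14,q[0]])
E
```

```text
24.6833 [143.28962123 503.21851626 248.49591549] [-0.35075187 -1.2400681  -0.25585334]
scene can mean 7.9 n>90 5
scene jar mean 91.0 n>90 314
scene cass mean 9.1 n>90 0
hub exp [[206.0, 190.0], [212.0, 219.0]]
182 None; 186 None; 190 (211, 211); 194 (199, 212); 198 (200, 213); 202 (201, 218); 206 (197, 216); 210 (216, 217); 214 (201, 221); 218 (200, 209); 222 (203, 221); 226 (201, 220); 230 (204, 214); 
red blobs [([250, 0, 6, 10, 55], [253.0, 4.0]), ([338, 0, 9, 36, 126], [341.0, 17.0]), ([348, 0, 6, 36, 115], [352.0, 16.0]), ([545, 0, 95, 96, 2341], [601.0, 25.0]), ([189, 6, 8, 17, 41], [193.0, 15.0]), ([465, 11, 14, 44, 144], [472.0, 35.0]), ([192, 24, 12, 28, 95], [197.0, 38.0]), ([274, 63, 42, 8, 128], [294.0, 67.0]), ([368, 65, 13, 17, 128], [373.0, 73.0]), ([267, 81, 14, 4, 30], [273.0, 83.0]), ([282, 81, 27, 5, 50], [295.0, 83.0]), ([357, 84, 14, 3, 27], [364.0, 85.0]), ([389, 84, 17, 4, 39], [397.0, 86.0]), ([407, 85, 23, 4, 49], [418.0, 87.0]), ([438, 85, 20, 5, 46], [447.0, 87.0]), ([131, 103, 16, 24, 123], [139.0, 114.0]), ([71, 112, 46, 30, 580], [95.0, 122.0]), ([56, 14
[... 1294 characters left out ...]
[41, 93, 12, 8, 51], [46.0, 97.0]), ([28, 98, 10, 6, 36], [33.0, 100.0]), ([43, 101, 9, 14, 81], [47.0, 107.0]), ([54, 102, 12, 17, 94], [60.0, 111.0]), ([82, 102, 46, 21, 375], [104.0, 112.0]), ([34, 105, 9, 9, 30], [38.0, 108.0]), ([0, 112, 23, 12, 177], [10.0, 118.0]), ([0, 126, 27, 12, 130], [10.0, 130.0]), ([20, 128, 23, 10, 102], [32.0, 133.0]), ([2, 137, 16, 7, 52], [10.0, 140.0]), ([298, 170, 17, 25, 149], [306.0, 182.0]), ([179, 172, 113, 64, 3361], [234.0, 203.0]), ([311, 314, 24, 12, 122], [321.0, 321.0])]
blue [([212, 192, 30, 13, 110], [226.0, 198.0])]
exp knob,pivot,nose@1.75 [[335.0, 179.0], [313.0, 196.0], [299.0, 170.0]] bar z16 [[227. 200.]]
knob px [5 7 5] above [25 43 54]
```

```bash
python3 -c "
from plant import *
print(close_job())"
```

```text
the job is handed in; nothing more can be done
None
```

The job is done and handed in, at about 25 s on the robot's clock against the 72 s limit. `close_job()` gives no verdict, so I only have my own checks.

**What I did, in order:**
1. Picked the bar from the tray and swung the pawl up and over with the rod tip. Only the rod went near the pawl.
2. Laid the bar back in the tray.
3. Pushed the knob down with closed fingers until it stopped at 31 N with no further travel, the knob top at about 200 mm. The hub rode down on the table.
4. Lifted the hub, set it on the mat, released it, and moved the arm back to about its start position.

**Last checks (measured from the images):**
- **Pawl:** its nose is within about 2 pixels of the predicted position on the back stop in both cameras.
- **Lift:** the knob is where it should be for fully down.
- **Hub:** its outline in the scene camera fits an upright hub at the mat centre, about (551, −347). The side camera agrees more loosely.
- **Bar:** the handle is in the tray where it started.
- **Bystanders:** the can, jar and cassette each match the first pictures in at least one camera.

**Checks that disagreed:**
- The scene view differed around the jar and the side view around the can. I put both down to the lift table, hub and knob having moved nearby, because the other camera showed no change for either.
- The grip on the hub read about 33 mm on a 34 mm cylinder, and it held.
- My 12 pictures ran out before the placing, so that was checked by numbers only.

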